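# Invert a rinsed sample cup onto its drying peg

### The job

The tall steel sample cup lying on the sloping wire cradle has been rinsed: put it upside down over the white peg of the free drying stand, so that the peg is inside it and its rim sits flat on the stand's plate all round, and let go. The peg can be clamped anywhere along its slot, so look or feel for it; lower the cup gently without ramming it onto peg or plate, keep hold of it until its rim rests on the plate, and leave everything else on the bench where it is.

Things in the scene. Friction and masses are not known exactly. Their poses are not given: they have to be found in the camera images.
- cup: the rinsed cup: plain steel straight-sided round cup, 44 mm outside diameter, 100 mm long, wall 3 mm, bore 38 mm, closed end 4 mm thick, 130 g more or less. Origin at the centre of the outside of its closed end; its z runs along its axis from the closed end to the mouth (mouth at z = 100 mm). At the start it lies on the cradle with its mouth towards the robot, sloping 30 degrees down.
- cradle: fixed dark base plate 150 x 75 x 8 mm with two parallel steel rods (8 mm thick, 26 mm apart) that slope 30 degrees down towards -x of the cradle and turn up 16 mm at the low end, where the cup's rim leans on them. The middle of the cup is free at both sides. Origin at the centre of the underside, z up, the cup's axis lies over its x axis, rising to +x.
- stand: the free drying stand, fixed: grey plate 90 (x) x 150 (y) x 14 mm high with a dark slot along its y. Out of the slot rises one white upright round peg, 32 mm diameter, its top 75 mm above the plate (1.5 mm chamfer). The peg is clamped on the plate's centre line (x = 0) at an unreported place between y = -12 and +12 mm. Origin at the centre of the plate's underside, z up.
- stand_used: a fixed drying stand of the same make and size whose peg (at its centre) already carries a cup; same frame.
- cup_done: an identical steel cup that already stands mouth down on the other drying stand; origin at the centre of its closed end (now on top)
- dish: short wide steel dish, 72 mm across, 50 mm high, upright; origin at the centre of its underside
- blower: black rubber dust blower standing upright, 60 mm across, 125 mm high; origin at the centre of its underside
- bottle: brown glass bottle with black cap, 56 mm across, 130 mm high; origin at the centre of its underside
- driver: screwdriver lying flat, its shaft along its own x
- notes: pad of yellow notes, 76 x 76 x 12 mm, lying flat; origin at the centre of its underside
- lens_ring: black lens ring lying flat, 50 mm across, 16 mm high; origin at the centre of its underside
- wrench: flat wrench lying along its own x
There are look-alikes about, which are no part of the job. What is shaped like the cup but red or turquoise is not meant.

How it is judged:
By the outcome, as a careful person would: the job done as asked, in the order asked, and still so for the second after the job is handed in, with the robot touching nothing.
It also fails if it takes over 58 s, if anything falls off the work surface, if the arm or the gripper's body presses on something with over 40 N, if the wrist force passes 120 N, or if a joint passes its speed limit or range.

### The arm

A 6-joint arm with a two-finger parallel gripper is mounted at the origin on the work surface. World frame = base frame: x ahead of the robot, y to its left, z up, the work surface at z = 0. Lengths are in m, angles in rad, forces in N, time in s.
With the tool pointing down it reaches from about 0.375 to 0.9 m from the base axis. Payload 3.1 kg.
Tool frame: the origin (TCP) lies at the very end of the fingers, on their centre line; the grasp point (between the pads) lies 19 mm behind it (grip_depth is the distance from the TCP to the grasp point, in m); z points along the fingers, y is the line along which they close (so a half turn about z gives the same grasp; the last joint's range is limited). The gripper opens to 85 mm and grips with 20 to 120 N. Pads are 22 mm wide; open, the fingers measure 114 mm over their backs; the gripper's body (76 mm by 85 mm) begins 54 mm behind the grasp point. The pads swing forward as they close: fully open they stand 13 mm farther back than shut.
Start: joints at [-1.47, 0.527, 1.433, -0, 1.181, -0.178], TCP at [0.173, -0.601, 0.231] pointing down, gripper open.
Joint ranges: [-3.08, 3.08], [-0.75, 2.2], [0.22, 2.44], [-1.43, 4.57], [0, 2.65], [-2.85, 2.85]. Speed limits (rad/s): [2.79, 2.79, 3.14, 3.14, 3.14, 3.14].

### API

Orientations are given as a unit quaternion [x, y, z, w].
In Python, from station import * gives the robot as it stands.
- The arm moves only by the tool apply_moves, never from a script. Its argument "plan" is a list of rows, each a list of 7 numbers: the shift along the tool's x, y, z in m, then the turn, a rotation vector about the tool's x, y, z in rad, then the gripper command: -1 is fully open, 1 is shut, values between are in proportion. In form: [[dx, dy, dz, wx, wy, wz, jaw], ...]. A call has 1 to 8 rows; each row shifts and turns the commanded pose from where the row before left it, along the tool's axes as they then stand; what a row does not reach is not made up. A row lasts 1/8 s, in which the tool goes at most 62.5 mm and 10.7 degrees, less where a joint would pass 70% of its speed; a pose out of reach is approached as far as the arm can. A call is refused whole if a number of a shift passes 0.0625 or a number of a turn 0.188, either way. A call with a gripper value outside its range is refused whole. The fingers move at their own pace and stop on an object; "force" is the grip in N (left out, the last holds). Time passes only in rows, so rows that do not move let the fingers close. It gives the time, the measured TCP pose, the force, the opening and the grip force at its end, in the units of the state.
- sense(): the state, without advancing time (a new reading comes with each control period).
- snapshot(name): name is "scene" or "top"; returns the picture (400x640x3 uint8, red, green, blue); there is no depth.
- calibration(name): a dict with "camera_matrix" (3x3 intrinsics, pixels), "R" (3x3) and "t" (3): a world point X has camera coordinates R X + t. Camera axes: x right, y down, z forward; pixel columns grow to the right and rows downward; lengths in m; the calibration is good to about 2 mm. A picture is of the moment at which its call begins. calibration takes no time and is no camera call.
- sign_off(): hands the job in; it is judged then, once.
The state is a dict: "t": time; "q": joint angles; "qd": joint speeds; "tau": joint torques, N m; "tcp_pos": TCP position; "tool_rot": TCP orientation; "force": force on the tool from outside, world axes, zero at the start; "ft_torque": the same for the moment, N m; "finger_gap": opening from 0.0 (shut) to 1.0 (fully open); "gripper_force": force on a finger pad.
Only numpy, scipy, OpenCV 4.12 (cv2) and the standard library are available. Lean on these libraries where they do the work, as an engineer would, in place of code of your own. Each camera call takes 0.05 s, during which the arm holds its last target. There are 200 camera calls.

## Working session

There is one attempt and no reset: what is moved stays moved. The work goes in short steps, Python scripts to look and compute and a tool call to move; the robot and the scene stay as the last step left them, time stands still between calls to the robot, and variables do not carry over. Pictures are saved under pics/ and viewed, at most 13 in all, crops included, and the job is handed in when it is done.

Besides the shell and the picture viewer there is one more tool, called as name(argument=value, ...), one argument or row to a line, values as JSON. apply_moves: Moves the arm, as the interface text tells. Its arguments: {"type":"object","properties":{"plan":{"type":"array"},"force":{"type":"number"}},"required":["plan"]}

```bash
mkdir -p pics; ls; python3 - <<'E'
from station import *
import cv2,numpy as np
for n in("scene","top"):
    im=snapshot(n); cv2.imwrite(f"pics/{n}0.png",im[:,:,::-1]); c=calibration(n)
    print(n,c["camera_matrix"].tolist(),np.round(c["R"],3).tolist(),np.round(-c["R"].T@c["t"],3))
s=sense();print(s)
E
```

```text
pics
scene [[469.530361632409, 0.0, 330.6365726926521], [0.0, 469.530361632409, 200.63162522514858], [0.0, 0.0, 1.0]] [[0.159, 0.987, -0.007], [0.761, -0.127, -0.637], [-0.63, 0.096, -0.771]] [ 1.244 -0.087  0.945]
top [[453.71210894022556, 0.0, 318.0737468218963], [0.0, 453.71210894022556, 203.24160178303444], [0.0, 0.0, 1.0]] [[-0.014, -1.0, 0.0], [-0.988, 0.014, -0.151], [0.151, -0.002, -0.988]] [0.382 0.022 1.233]
{'t': 0.1, 'q': array([-1.46949319e+00,  5.28368306e-01,  1.43377569e+00, -6.67052556e-06,
        1.18139999e+00, -1.78488010e-01]), 'qd': array([-2.09849060e-03, -1.13309656e-03, -3.61239056e-03,  8.38349017e-04,
        6.89692272e-05, -5.64566127e-04]), 'tau': array([ 2.46375948e-04, -4.43304098e+01, -1.78585929e+01, -2.96029120e-04,
        3.86124157e-03, -5.91216121e-06]), 'tcp_pos': array([ 0.17256443, -0.60003543,  0.230434  ]), 'tool_rot': array([ 9.90229914e-01,  1.39440900e-01,  3.45620642e-05, -9.75061865e-04]), 'force': array([ 0.05447166, -0.05543162, -0.01642957]), 'ft_torque': array([0.01693142, 0.05297613, 0.03881391]), 'gripper_force': 0.0, 'finger_gap': 0.9989284111692093}
```

View pics/scene0.png

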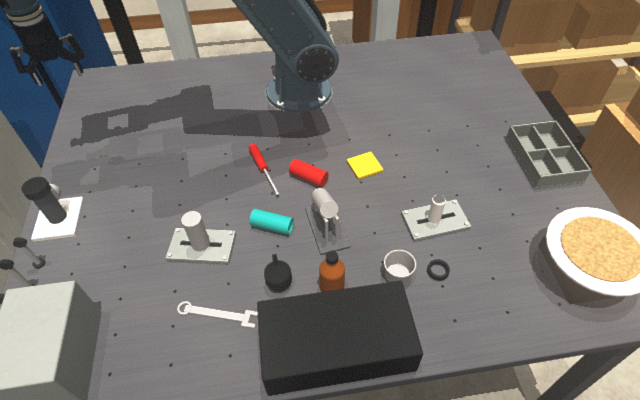

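View pics/top0.png

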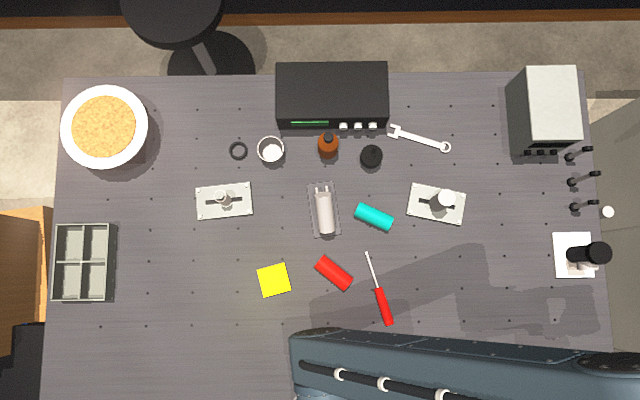

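Candidates for the cup: the steel one on the cradle at top (323,210) / scene (324,203); cup_done on the used stand at top (446,198); the red cup at (333,273); the turquoise one at (374,217); the dish at (270,150). By the description I choose the one on the cradle. The free stand with the thin peg is at top (224,200). I'll check with a close crop.

```bash
python3 - <<'E'
import cv2,numpy as np
a=cv2.imread("pics/scene0.png");b=cv2.imread("pics/top0.png")
r=lambda im,x,y,w,h,s:cv2.resize(im[y:y+h,x:x+w],(w*s,h*s),interpolation=cv2.INTER_CUBIC)
t=np.zeros((600,800,3),np.uint8)
t[:300,:400]=r(a,290,175,80,60,5)   # scene cup
t[:300,400:]=r(b,285,180,80,60,5)   # top cup
t[300:,:400]=r(a,396,185,80,60,5)
t[300:,400:]=r(b,185,170,80,60,5)
cv2.imwrite("pics/crop.png",t)
E
```

```text
(no output)
```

View pics/crop.png

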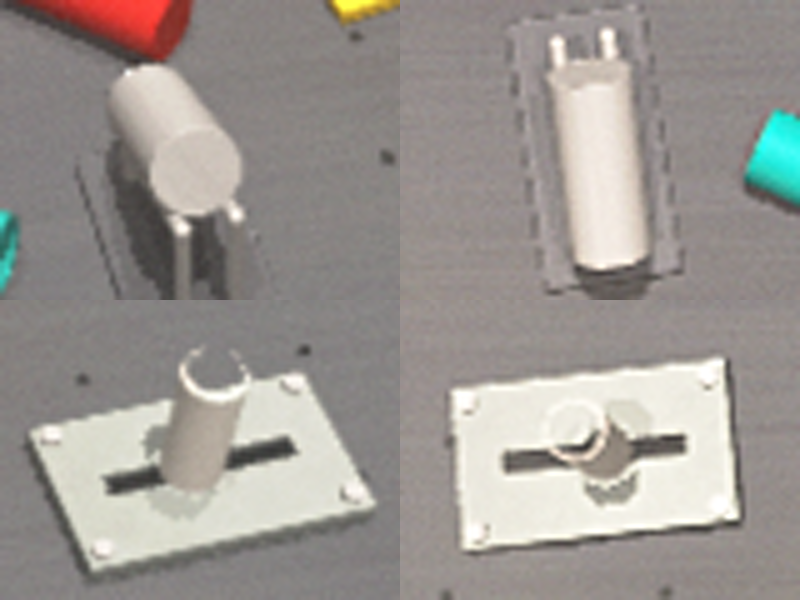

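The crop shows a plain steel cup on the cradle, with its closed end at scene ≈(329,209) and top ≈(323,195), high and away from the robot. The free stand's peg top is at scene ≈(439,199) and top ≈(220,196), clamped left of centre in the top view. Next I'll triangulate both.

```bash
cat >h.py <<'E'
from station import *
import cv2,numpy as np
C={n:calibration(n) for n in("scene","top")}
def ray(n,p):
    c=C[n];d=c["R"].T@np.linalg.solve(c["camera_matrix"],[p[0],p[1],1.]);return -c["R"].T@c["t"],d/np.linalg.norm(d)
def onz(n,p,z):
    o,d=ray(n,p);return o+d*(z-o[2])/d[2]
def tri(ps,pt):
    o1,d1=ray("scene",ps);o2,d2=ray("top",pt)
    s=np.linalg.lstsq(np.c_[d1,-d2],o2-o1,rcond=None)[0];a,b=o1+s[0]*d1,o2+s[1]*d2
    return (a+b)/2,np.linalg.norm(a-b)
def pix(n,X):
    c=C[n];u=c["camera_matrix"]@(c["R"]@np.asarray(X)+c["t"]);return u[:2]/u[2]
E
python3 - <<'E'
from h import *
np.set_printoptions(precision=4,suppress=True)
f=lambda x,y,ox,oy,x0,y0:(x0+(x-ox)/5-.4,y0+(y-oy)/5-.4)
T=lambda x,y:f(x,y,400,0,285,180); S=lambda x,y:f(x,y,0,0,290,175)
TT=lambda x,y:f(x,y,400,300,185,170); SS=lambda x,y:f(x,y,0,300,396,185)
print("closed",tri(S(196,172),T(590,76)))
print("cradle base corners",[onz("top",T(*p),.008)[:2] for p in((512,22),(640,8),(683,270),(548,293))])
co=np.array([onz("top",TT(*p),.014)[:2] for p in((450,390),(722,358),(740,520),(465,550))]);print("stand",co,co.mean(0),np.linalg.norm(np.diff(co,axis=0),axis=1))
co2=np.array([onz("scene",SS(*p),.014)[:2] for p in((28,435),(300,374),(375,505),(92,570))]);print("standS",co2,co2.mean(0))
print("peg",tri(SS(215,372),TT(576,430)),onz("top",TT(576,430),.089),onz("scene",SS(215,372),.089))
print("slot", [onz("top",TT(*p),.014)[:2] for p in((502,461),(688,442))],"pegbase",onz("scene",SS(193,475),.014))
# cup silhouette corners
print([onz("top",T(*p),.07)[:2] for p in((552,85),(632,80),(572,255),(650,250))])
E
```

```text
closed (array([0.5769, 0.0086, 0.0999]), np.float64(0.0023006961104730054))
cradle base corners [array([0.6233, 0.0487]), array([ 0.6301, -0.0218]), array([ 0.4855, -0.0423]), array([0.4741, 0.0309])]
stand [[0.6164 0.3557]
 [0.6322 0.2073]
 [0.5426 0.1968]
 [0.5283 0.3453]] [0.5799 0.2763] [0.1493 0.0902 0.1492]
standS [[0.5476 0.1984]
 [0.5318 0.3463]
 [0.6181 0.3554]
 [0.6331 0.2078]] [0.5826 0.277 ]
peg (array([0.5807, 0.2714, 0.0882]), np.float64(0.0021068560506399257)) [0.5803 0.2702 0.089 ] [0.5813 0.2722 0.089 ]
slot [array([0.5767, 0.3264]), array([0.5858, 0.2254])] pegbase [0.5856 0.2727 0.014 ]
[array([0.5774, 0.0269]), array([ 0.5795, -0.0147]), array([0.4887, 0.0178]), array([ 0.4907, -0.0223])]
```

apply_moves(
  plan=[
    [0.043, -0.04, 0, 0, 0, 0, -1],
    [0.043, -0.04, 0, 0, 0, 0, -1],
    [0.043, -0.04, 0, 0, 0, 0, -1],
    [0.043, -0.04, 0, 0, 0, 0, -1],
    [0.043, -0.04, 0, 0, 0, 0, -1],
    [0.043, -0.04, 0, 0, 0, 0, -1],
    [0.043, -0.04, 0, 0, 0, 0, -1],
    [0.043, -0.04, 0, 0, 0, 0, -1],
  ],
  force=60,
)

```text
t: 1.1
tcp_pos: [0.4155, -0.1964, 0.2312]
tool_rot: [0.99, 0.139, 0.0, 0.0]
force: [0.7, -0.4, 0.3]
finger_gap: 1.003
gripper_force: 0.0
```

```bash
cat >>h.py <<'E'
from scipy.spatial.transform import Rotation as Ro
def togo(P,yaw,tilt):
    "tool-axis shift (at present axes) to TCP P, and turn to tool x yaw `yaw`, z tilted `tilt` deg from down towards forward"
    s=sense();R0=Ro.from_quat(s["tool_rot"])
    Rt=Ro.from_euler("z",yaw)*Ro.from_matrix(np.diag([1.,-1,-1]))*Ro.from_euler("y",tilt,degrees=True)
    np.set_printoptions(precision=4,suppress=True)
    print("t",round(s["t"],2),"tcp",s["tcp_pos"],"q",s["q"],"F",s["force"],"gap",round(s["finger_gap"],3),"gf",s["gripper_force"])
    print("shift",R0.inv().apply(np.array(P)-s["tcp_pos"]),"turn",(R0.inv()*Rt).as_rotvec())
E
python3 -c "
from h import *
togo([.5365,.0026,.18],.129,0)"
```

```text
t 1.1 tcp [ 0.4155 -0.1964  0.2312] q [-0.6855  0.3061  1.8328  0.0001  1.0026  0.6058] F [ 0.6687 -0.3635  0.2506] gap 1.003 gf 0.0
shift [ 0.1712 -0.1579  0.0512] turn [ 0.     -0.0001  0.1505]
```

apply_moves(
  plan=[
    [0.043, -0.0395, 0.012, 0, 0, 0, -1],
    [0.043, -0.0395, 0.013, 0, 0, 0, -1],
    [0.043, -0.0395, 0.013, 0, 0, 0, -1],
    [0.042, -0.0395, 0.013, 0, 0, 0, -1],
    [0, 0, 0, 0, 0, 0.15, -1],
    [0, 0, 0, 0, 0, 0, -1],
  ],
)

```text
t: 1.85
tcp_pos: [0.5353, 0.0018, 0.1797]
tool_rot: [0.998, 0.067, -0.001, -0.0]
force: [0.4, 0.2, -0.6]
finger_gap: 1.001
gripper_force: 0.0
```

```bash
python3 - <<'E'
from h import *
togo([.5365,.0026,.059],.129,0)
t=np.zeros((600,800,3),np.uint8)
r=lambda im,x,y,w,h,s:cv2.resize(im[y:y+h,x:x+w,::-1],(w*s,h*s),interpolation=cv2.INTER_CUBIC)
t[:,:400]=r(snapshot("scene"),280,130,80,120,5);t[:,400:]=r(snapshot("top"),285,150,80,120,5)
cv2.imwrite("pics/c2.png",t)
E
```

```text
t 1.85 tcp [0.5353 0.0018 0.1797] q [-0.2053  0.4785  1.7096 -0.0002  0.9549  1.2324] F [ 0.3961  0.1836 -0.5588] gap 1.001 gf 0.0
shift [ 0.0015 -0.0006  0.1207] turn [-0.0003  0.0014  0.0042]
```

View pics/c2.png

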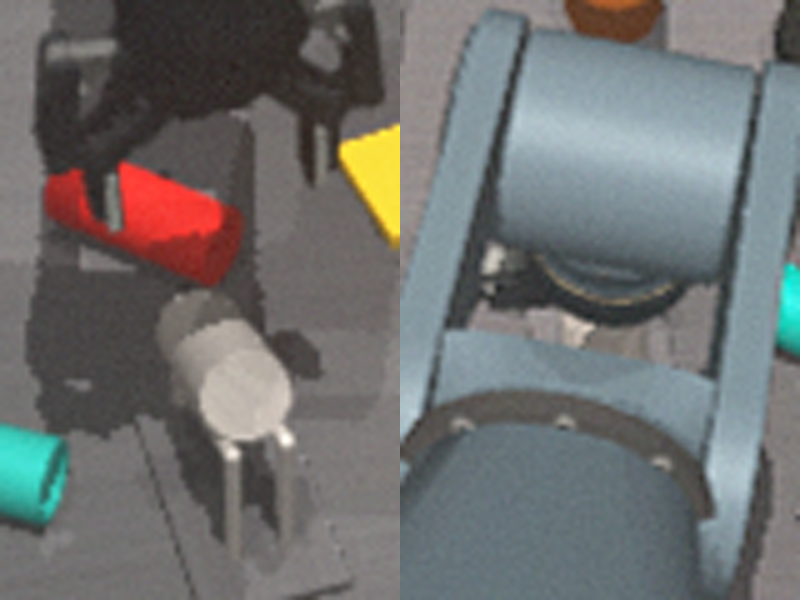

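The scene crop shows the open fingers at ≈(302,173) and (343,167), either side of the cup line, so I'll descend.

apply_moves(
  plan=[
    [0.001, -0.0005, 0.03, 0, 0, 0, -1],
    [0, 0, 0.03, 0, 0, 0, -1],
    [0, 0, 0.03, 0, 0, 0, -1],
    [0, 0, 0.02, 0, 0, 0, -1],
    [0, 0, 0.011, 0, 0, 0, -1],
    [0, 0, 0, 0, 0, 0, -1],
  ],
)

```text
t: 2.7
tcp_pos: [0.5362, 0.001, 0.059]
tool_rot: [0.998, 0.065, -0.0, -0.0]
force: [0.1, 0.1, 0.5]
finger_gap: 1.003
gripper_force: 0.0
```

```bash
python3 - <<'E'
from h import *
togo([.5365,.0026,.059],.129,0)
t=np.zeros((600,800,3),np.uint8)
r=lambda im,x,y,w,h,s:cv2.resize(im[y:y+h,x:x+w,::-1],(w*s,h*s),interpolation=cv2.INTER_CUBIC)
t[:,:]=r(snapshot("scene"),270,150,100,75,8)
cv2.imwrite("pics/c3.png",t)
E
```

```text
t 2.7 tcp [0.5362 0.001  0.059 ] q [-0.2066  0.6771  1.7874  0.      0.6781  1.2348] F [0.1246 0.1235 0.4666] gap 1.003 gf 0.0
shift [ 0.0005 -0.0015  0.    ] turn [-0.0003  0.001   0.0003]
```

View pics/c3.png

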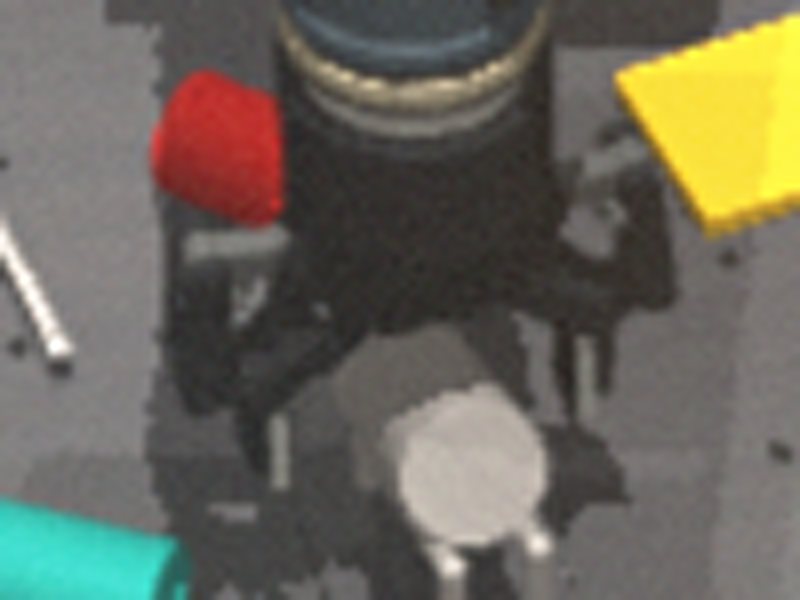

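The fingers stand at crop ≈(280,450) and (585,380) with the cup between them. I'll shift 1.5 mm sideways and close.

apply_moves(
  plan=[
    [0, -0.0015, 0, 0, 0, 0, -0.5],
    [0, 0, 0, 0, 0, 0, 0],
    [0, 0, 0, 0, 0, 0, 0.5],
    [0, 0, 0, 0, 0, 0, 1],
    [0, 0, 0, 0, 0, 0, 1],
    [0, 0, 0, 0, 0, 0, 1],
  ],
  force=60,
)

```text
t: 3.5
tcp_pos: [0.5365, 0.0039, 0.0604]
tool_rot: [0.998, 0.064, 0.001, -0.001]
force: [-0.7, 2.9, 5.7]
finger_gap: 0.503
gripper_force: 60.1
```

```bash
python3 -c "
from h import *
togo([.5365,.0026,.059],.129,0)"
```

```text
t 3.5 tcp [0.5365 0.0039 0.0604] q [-0.2018  0.6743  1.7875  0.002   0.679   1.2384] F [-0.7471  2.8727  5.718 ] gap 0.503 gf 60.07905386388302
shift [-0.0002  0.0013  0.0014] turn [-0.0009 -0.0011  0.    ]
```

apply_moves(
  plan=[
    [0.001, 0, -0.01, 0, 0, 0, 1],
    [0.001, 0, -0.02, 0, 0, 0, 1],
    [0, 0, -0.03, 0, 0, 0, 1],
    [0, 0, -0.04, 0, 0, 0, 1],
    [0, 0, -0.04, 0, 0, 0, 1],
    [0, 0, -0.04, 0, 0, 0, 1],
    [0, 0, 0, 0, 0, 0, 1],
  ],
)

```text
t: 4.38
tcp_pos: [0.5404, 0.0029, 0.243]
tool_rot: [0.998, 0.065, 0.004, 0.001]
force: [0.6, -0.1, -1.6]
finger_gap: 0.506
gripper_force: 61.2
```

```bash
python3 - <<'E'
from h import *
togo([.5365,.0026,.24],.129,60)
t=np.zeros((600,800,3),np.uint8)
r=lambda im,x,y,w,h,s:cv2.resize(im[y:y+h,x:x+w,::-1],(w*s,h*s),interpolation=cv2.INTER_CUBIC)
t[:,:]=r(snapshot("scene"),250,110,160,120,5)
cv2.imwrite("pics/c4.png",t)
E
```

```text
t 4.38 tcp [0.5404 0.0029 0.243 ] q [-0.2014  0.3961  1.6375 -0.0003  1.0996  1.2395] F [ 0.6295 -0.0744 -1.5927] gap 0.506 gf 61.21418885886669
shift [-0.004  -0.0003  0.003 ] turn [0.0022 1.0393 0.0025]
```

View pics/c4.png

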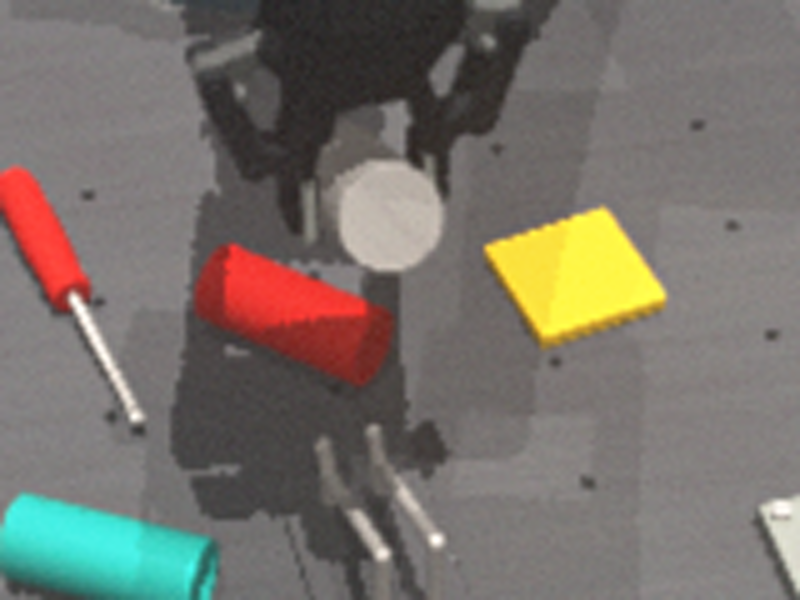

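Cup held; its closed end is at scene ≈(328,153). Next I'll carry it above the free stand and align with the arm plane.

apply_moves(
  plan=[
    [0.018, -0.053, 0, 0, 0, 0, 1],
    [0.018, -0.053, 0, 0, 0, 0, 1],
    [0.019, -0.053, 0, 0, 0, 0, 1],
    [0.019, -0.053, 0, 0, 0, 0, 1],
    [0.018, -0.051, 0, 0, 0, 0, 1],
    [0, 0, 0, 0, 0, -0.136, 1],
    [0, 0, 0, 0, 0.17, 0, 1],
    [0, 0, 0, 0, 0.17, 0, 1],
  ],
)

```text
t: 5.42
tcp_pos: [0.5945, 0.276, 0.2368]
tool_rot: [0.977, 0.131, 0.168, -0.022]
force: [-0.3, -0.5, -2.1]
finger_gap: 0.504
gripper_force: 61.4
```

apply_moves(
  plan=[
    [0, 0, 0, 0, 0.17, 0, 1],
    [0, 0, 0, 0, 0.17, 0, 1],
    [0, 0, 0, 0, 0.17, 0, 1],
    [0, 0, 0, 0, 0.17, 0, 1],
    [0, 0, 0, 0, 0.02, 0, 1],
    [0, 0, 0, 0, 0, 0, 1],
  ],
)

```text
t: 6.18
tcp_pos: [0.6197, 0.2863, 0.3075]
tool_rot: [0.893, 0.12, 0.43, -0.059]
force: [-0.5, -0.4, -1.4]
finger_gap: 0.506
gripper_force: 61.5
```

```bash
python3 - <<'E'
from h import *
togo([.597,.276,.2],.265,60)
t=np.zeros((600,800,3),np.uint8)
r=lambda im,x,y,w,h,s:cv2.resize(im[y:y+h,x:x+w,::-1],(w*s,h*s),interpolation=cv2.INTER_CUBIC)
a,b=snapshot("scene"),snapshot("top");np.savez("p5",a=a,b=b)
t[:,:400]=r(a,390,100,80,120,5);t[:,400:]=r(b,175,130,80,120,5)
cv2.imwrite("pics/c5.png",t)
E
```

```text
t 6.17 tcp [0.6197 0.2863 0.3075] q [ 0.2695  0.3569  1.8844 -0.0006  0.002   1.5735] F [-0.5181 -0.4154 -1.3664] gap 0.506 gf 61.54916971921921
shift [-0.0994  0.0041  0.0477] turn [-0.0036  0.1489  0.0004]
```

View pics/c5.png

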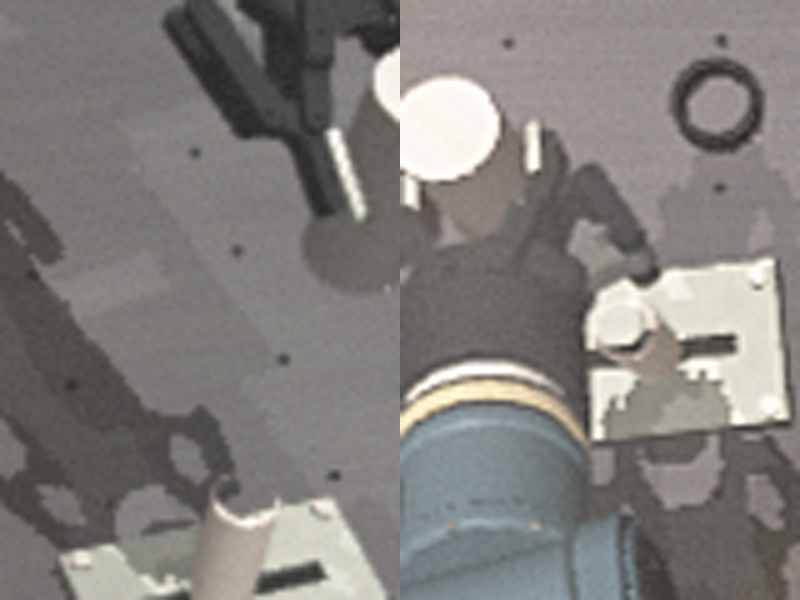

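The cup hangs at top (264,155), too far out, with tilt short at 51°: joint 5 is at its lower limit (q5=0). I'll fit the planar kinematics to see whether the placing pose is reachable in this branch.

```bash
cat >kin.py <<'E'
import numpy as np
from scipy.optimize import least_squares,fsolve
D=[([-1.4695,.5284,1.4338,1.1814],[.1726,-.6000,.2304]),([-.6855,.3061,1.8328,1.0026],[.4155,-.1964,.2312]),([-.2053,.4785,1.7096,.9549],[.5353,.0018,.1797]),([-.2066,.6771,1.7874,.6781],[.5362,.001,.059]),([-.2014,.3961,1.6375,1.0996],[.5404,.0029,.243]),([.2695,.3569,1.8844,.002],[.6197,.2863,.3075])]
def fk(p,q2,q3,q5):
    h,L1,L2,Lt,e=p;a=q2+q3;s=a+q5
    return L1*np.sin(q2)+L2*np.sin(a)+e*np.cos(a)+Lt*np.sin(s), h+L1*np.cos(q2)+L2*np.cos(a)-e*np.sin(a)+Lt*np.cos(s)
def res(p):
    o=[]
    for q,t in D:
        c,s=np.cos(q[0]),np.sin(q[0]);r,l=t[0]*c+t[1]*s,-t[0]*s+t[1]*c
        R,Z=fk(p[:5],*q[1:]);o+=[R-r,Z-t[2],l-p[5]]
    return o
f=least_squares(res,[.3,.4,.4,.25,0,.1]);P=f.x
def ik(x,y,z,tilt):
    l=P[5];r=np.sqrt(x*x+y*y-l*l)
    q1=np.arctan2(y,x)-np.arctan2(l,r);s=np.pi-np.radians(tilt)
    g=lambda v:np.array(fk(P[:5],v[0],v[1],s-v[0]-v[1]))-[r,z]
    v,_,ok,_=fsolve(g,[.6,1.6],full_output=1)
    return ok==1,np.round([q1,v[0],v[1],s-v[0]-v[1]],3)
E
python3 - <<'E'
from kin import *
print(P.round(4),np.abs(f.fun).max())
for tilt in(60,50,40,30):
  for z in(.055,.1,.17): 
    t=np.radians(tilt);k=.019*np.sin(t);print(tilt,z,ik(.581+k*.965,.2715+k*.26,z,tilt))
E
```

```text
[0.2742 0.588  0.3917 0.2967 0.114  0.111 ] 8.088378270426633e-05
60 0.055 (True, array([ 0.263,  0.985,  2.118, -1.009]))
60 0.1 (True, array([ 0.263,  0.873,  2.131, -0.91 ]))
60 0.17 (True, array([ 0.263,  0.694,  2.127, -0.727]))
50 0.055 (True, array([ 0.263,  0.872,  2.063, -0.666]))
50 0.1 (True, array([ 0.263,  0.765,  2.065, -0.56 ]))
50 0.17 (True, array([ 0.263,  0.6  ,  2.044, -0.375]))
40 0.055 (True, array([ 0.263,  0.788,  1.981, -0.326]))
40 0.1 (True, array([ 0.263,  0.69 ,  1.974, -0.221]))
40 0.17 (True, array([ 0.263,  0.544,  1.941, -0.042]))
30 0.055 (True, array([ 0.263,  0.74 ,  1.88 , -0.002]))
30 0.1 (True, array([0.263, 0.652, 1.866, 0.1  ]))
30 0.17 (True, array([0.263, 0.524, 1.826, 0.268]))
```

The fit is good to 0.1 mm: in this branch, forward tilt is limited to about 30° by q5≥0. I'll turn the tool so that it tilts sideways instead (q4≠0, with the tool pointing left). First untilt and yaw.

apply_moves(
  plan=[
    [0, 0, 0, 0, -0.18, 0, 1],
    [0, 0, 0, 0, -0.18, 0, 1],
    [0, 0, 0, 0, -0.18, 0, 1],
    [0, 0, 0, 0, -0.18, 0, 1],
    [0, 0, 0, 0, -0.18, 0, 1],
    [0, 0, 0, 0, 0, -0.185, 1],
    [0, 0, 0, 0, 0, -0.185, 1],
    [0, 0, 0, 0, 0, -0.185, 1],
  ],
)

```text
t: 7.28
tcp_pos: [0.6215, 0.2867, 0.3056]
tool_rot: [0.915, 0.403, 0.023, 0.002]
force: [-0.0, 0.4, -1.0]
finger_gap: 0.502
gripper_force: 61.4
```

apply_moves(
  plan=[
    [0, 0, 0, 0, 0, -0.185, 1],
    [0, 0, 0, 0, 0, -0.185, 1],
    [0, 0, 0, 0, 0, -0.185, 1],
    [0, 0, 0, 0, 0, -0.185, 1],
    [0, 0, 0, 0, 0, -0.185, 1],
    [0, 0, 0, 0, 0.17, 0, 1],
    [0, 0, 0, 0, 0.17, 0, 1],
  ],
)

```text
t: 8.15
tcp_pos: [0.6215, 0.2877, 0.3069]
tool_rot: [0.628, 0.758, 0.13, -0.119]
force: [-0.3, -0.7, -2.2]
finger_gap: 0.505
gripper_force: 61.5
```

```bash
python3 -c "
from h import *
togo([.578,.288,.25],1.745,60)"
```

```text
t 8.15 tcp [0.6215 0.2877 0.3069] q [ 0.1163  0.5132  1.2899  0.3643  1.3293 -0.157 ] F [-0.2991 -0.7179 -2.1865] gap 0.505 gf 61.46280661225319
shift [-0.0113 -0.0454  0.0542] turn [0.0349 0.696  0.0349]
```

q4 turns positive with plenty of range. Now finish the tilt.

apply_moves(
  plan=[
    [0, 0, 0, 0.009, 0.174, 0.009, 1],
    [0, 0, 0, 0.009, 0.174, 0.009, 1],
    [0, 0, 0, 0.009, 0.174, 0.009, 1],
    [0, 0, 0, 0.009, 0.174, 0.009, 1],
    [0, 0, 0, 0, 0, 0, 1],
  ],
)

```text
t: 8.78
tcp_pos: [0.6218, 0.2846, 0.303]
tool_rot: [0.562, 0.661, 0.317, -0.383]
force: [-0.6, -0.3, -1.1]
finger_gap: 0.504
gripper_force: 61.6
```

```bash
python3 - <<'E'
from h import *
togo([.578,.288,.19],1.745,60)
E
```

```text
t 8.78 tcp [0.6218 0.2846 0.303 ] q [-0.1185  0.6675  1.3868  0.9724  1.5566 -0.5474] F [-0.5973 -0.3448 -1.1273] gap 0.504 gf 61.56781196594238
shift [-0.0924 -0.0415  0.0665] turn [-0.0003  0.0061 -0.0115]
```

apply_moves(
  plan=[
    [-0.031, -0.014, 0.022, 0, 0.006, -0.011, 1],
    [-0.031, -0.014, 0.022, 0, 0, 0, 1],
    [-0.031, -0.014, 0.022, 0, 0, 0, 1],
    [0, 0, 0, 0, 0, 0, 1],
    [0, 0, 0, 0, 0, 0, 1],
  ],
)

```text
t: 9.4
tcp_pos: [0.5806, 0.2907, 0.1958]
tool_rot: [0.553, 0.666, 0.325, -0.38]
force: [0.7, -0.7, -1.0]
finger_gap: 0.503
gripper_force: 61.6
```

```bash
python3 - <<'E'
from h import *
togo([.578,.288,.14],1.745,60)
t=np.zeros((600,800,3),np.uint8)
r=lambda im,x,y,w,h,s:cv2.resize(im[y:y+h,x:x+w,::-1],(w*s,h*s),interpolation=cv2.INTER_CUBIC)
a,b=snapshot("scene"),snapshot("top");np.savez("p6",a=a,b=b)
t[:,:400]=r(a,396,125,80,120,5);t[:,400:]=r(b,185,130,80,120,5)
cv2.imwrite("pics/c6.png",t)
E
```

```text
t 9.4 tcp [0.5806 0.2907 0.1958] q [-0.1184  0.7702  1.558   0.9994  1.4064 -0.8011] F [ 0.6698 -0.713  -0.9972] gap 0.503 gf 61.571789011359215
shift [-0.0494 -0.0037  0.026 ] turn [0.0023 0.0001 0.0125]
```

View pics/c6.png

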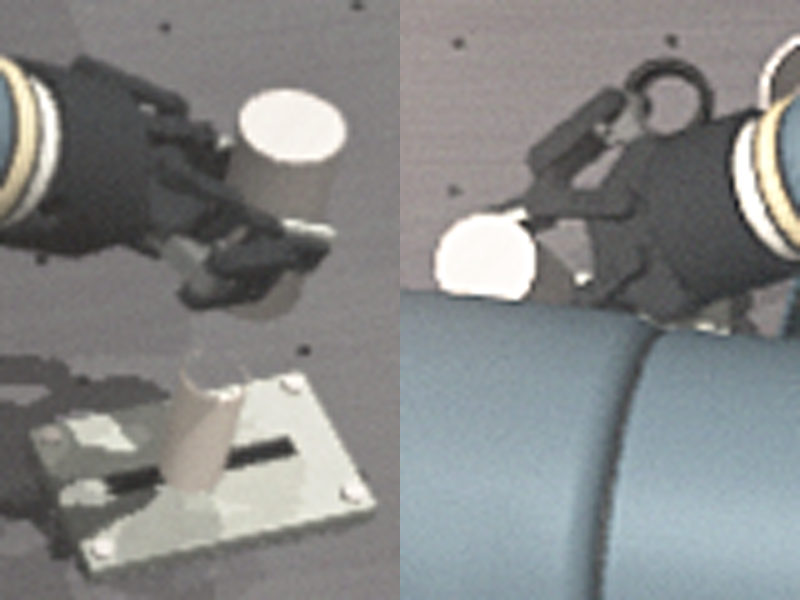

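The bright closed end is centred at scene ≈(454,150) and top ≈(202,181), with the rim low point at scene ≈(448,188). I'll triangulate and check that the axis is vertical.

```bash
python3 - <<'E'
from h import *
np.set_printoptions(precision=4,suppress=True)
z=np.load("p6.npz");out={}
for n,k,(x0,y0,x1,y1) in(("scene","a",(435,138,470,162)),("top","b",(185,165,215,192))):
    g=z[k].min(2).copy();m=np.zeros_like(g);m[y0:y1,x0:x1]=g[y0:y1,x0:x1]>205
    c=max(cv2.findContours(m,cv2.RETR_EXTERNAL,cv2.CHAIN_APPROX_NONE)[0],key=cv2.contourArea)
    e=cv2.fitEllipse(cv2.convexHull(c));print(n,e,cv2.boundingRect(c));out[n]=e[0]
X,err=tri(out["scene"],out["top"]);print("closed centre",X,err)
s=sense();R=Ro.from_quat(s["tool_rot"]);G=s["tcp_pos"]-.019*R.as_matrix()[:,2];print("G",G, "closed in tool frame",R.inv().apply(X-G),"tool",R.as_matrix())
th=np.linspace(0,2*np.pi,73)
for nm,ax in(("vert",np.array([0,0,-1.])),("tiltx+3",np.array([.052,0,-1])),("tilty+3",np.array([0,.052,-1]))):
    C0=np.array([X[0],X[1],X[2]])+ax*.1
    p=np.array([pix("scene",C0+.022*np.array([np.cos(t),np.sin(t),0])) for t in th]);print(nm,"rim low",p[p[:,1].argmax()],"right",p[:,0].max(), "centre",pix("scene",C0))
print("peg pix vs .0815",pix("scene",[.581,.2715,.089]),pix("top",[.581,.2715,.089]))
E
```

```text
scene ((454.01239013671875, 149.868896484375), (13.471689224243164, 20.384666442871094), 100.87322235107422) (444, 143, 21, 14)
top ((202.28244018554688, 181.021240234375), (18.375768661499023, 20.996068954467773), 55.51128005981445) (192, 172, 20, 18)
closed centre [0.585  0.2745 0.2536] 0.0017493762597038391
G [0.5836 0.2741 0.2057] closed in tool frame [ 0.0415  0.0021 -0.0238] tool [[-0.0999  0.9841 -0.1471]
 [ 0.4904  0.1773  0.8533]
 [ 0.8658  0.0132 -0.5003]]
vert rim low [446.3294 189.2024] right 454.84333323843316 centre [444.9482 181.8385]
tiltx+3 rim low [447.0644 190.9477] right 455.59690726506574 centre [445.6692 183.5378]
tilty+3 rim low [448.5783 188.9121] right 457.0643012361709 centre [447.168  181.5554]
peg pix vs .0815 [438.2752 198.9458] [219.2987 195.3237]
```

The cup is vertical within about 2° and about 4 mm off the peg line. I'll shift, lower to about 20 mm above the peg and look again.

apply_moves(
  plan=[
    [0, -0.0047, 0, 0.002, 0, 0.012, 1],
    [-0.014, 0, 0.0065, 0, 0, 0, 1],
    [-0.014, 0, 0.0065, 0, 0, 0, 1],
    [-0.0126, 0, 0.0066, 0, 0, 0, 1],
    [0, 0, 0, 0, 0, 0, 1],
    [0, 0, 0, 0, 0, 0, 1],
  ],
)

```text
t: 10.25
tcp_pos: [0.575, 0.286, 0.149]
tool_rot: [0.557, 0.662, 0.321, -0.384]
force: [0.2, 0.8, -1.7]
finger_gap: 0.502
gripper_force: 61.6
```

```bash
python3 - <<'E'
from h import *
togo([.578,.288,.14],1.745,60)
r=lambda im,x,y,w,h,s:cv2.resize(im[y:y+h,x:x+w,::-1],(w*s,h*s),interpolation=cv2.INTER_CUBIC)
a,b=snapshot("scene"),snapshot("top");np.savez("p7",a=a,b=b)
t=np.zeros((600,800,3),np.uint8);t[:,:480]=r(a,410,150,60,75,8);t[:320,480:]=r(b,185,165,40,40,8)
cv2.imwrite("pics/c7.png",t)
out={}
for n,im,(x0,y0,x1,y1) in(("scene",a,(430,150,470,180)),("top",b,(190,170,220,196))):
    g=im.min(2);m=np.zeros_like(g);m[y0:y1,x0:x1]=g[y0:y1,x0:x1]>205
    c=max(cv2.findContours(m,cv2.RETR_EXTERNAL,cv2.CHAIN_APPROX_NONE)[0],key=cv2.contourArea)
    e=cv2.fitEllipse(cv2.convexHull(c));print(n,e,cv2.boundingRect(c));out[n]=e[0]
X,err=tri(out["scene"],out["top"]);print("closed centre",X,err)
s=sense();R=Ro.from_quat(s["tool_rot"]).as_matrix();print("G",s["tcp_pos"]-.019*R[:,2]);print(R)
E
```

```text
t 10.25 tcp [0.575 0.286 0.149] q [-0.1269  0.8405  1.5803  1.0071  1.3654 -0.8676] F [ 0.2081  0.8418 -1.7295] gap 0.502 gf 61.55351512134075
shift [-0.0071  0.0033  0.0057] turn [-0.0014 -0.0018 -0.0034]
scene ((447.1424560546875, 163.91944885253906), (13.64558219909668, 19.1807918548584), 103.8196029663086) (438, 157, 19, 15)Traceback (most recent call last):
  File "<stdin>", line 10, in <module>
ValueError: max() iterable argument is empty
```

View pics/c7.png

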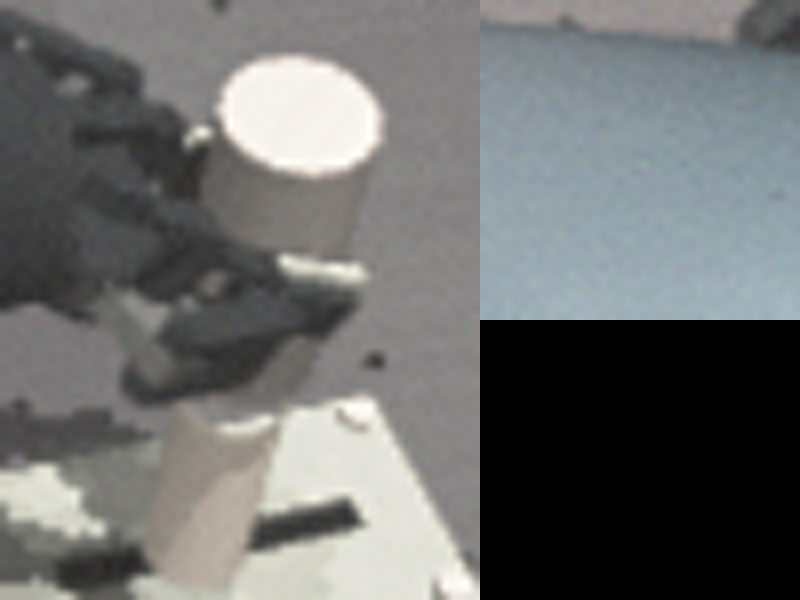

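```bash
python3 - <<'E'
from h import *
np.set_printoptions(precision=4,suppress=True)
X=onz("scene",(447.14,163.92),.2068);print(X)
crop=lambda p:((p[0]-410)*8+4,(p[1]-150)*8+4)
th=np.linspace(0,2*np.pi,361)
for nm,r,c,z in(("cuptop",.022,X,.2068),("cupmid",.022,X,.157),("cuprim",.022,X,.1068),("rim at peg-z",.022,X,.089),("pegtop",.016,[.5813,.2718],.089),("pegbase",.016,[.5813,.2718],.014)):
    p=np.array([crop(pix("scene",[c[0]+r*np.cos(t),c[1]+r*np.sin(t),z])) for t in th])
    print(nm,"ctr",crop(pix("scene",[c[0],c[1],z])),"R",p[p[:,0].argmax()],"L",p[p[:,0].argmin()],"low",p[p[:,1].argmax()])
E
```

```text
[0.5798 0.2711 0.2068]
cuptop ctr (np.float64(301.1199999999999), np.float64(115.36000000000035)) R [383.3016 124.9953] L [219.3088 107.7775] low [312.8306 174.5046]
cupmid ctr (np.float64(268.5915729801636), np.float64(238.36132822543914)) R [347.7121 247.9396] L [189.8001 230.8172] low [280.8186 296.9823]
cuprim ctr (np.float64(238.10264281245145), np.float64(353.6506074922863)) R [314.3662 362.164 ] L [162.1378 346.1586] low [249.4997 411.669 ]
rim at peg-z ctr (np.float64(227.80128961231685), np.float64(392.6036169742156)) R [303.1011 401.0917] L [152.7906 385.1327] low [238.9246 450.3939]
pegtop ctr (np.float64(231.48749468699634), np.float64(396.2068062832468)) R [286.2698 402.3868] L [176.8585 390.7616] low [239.5897 438.1577]
pegbase ctr (np.float64(190.52308857987055), np.float64(550.2401309051893)) R [242.5347 556.3325] L [138.6436 544.8691] low [197.8612 591.4523]
```

In scene pixels the rim centre agrees with the peg to within about 1.5 mm, and the tilt is under 1°. I'll correct +1.5 mm in x and lower gently, watching the force.

apply_moves(
  plan=[
    [0, 0.0015, 0, 0, 0, 0, 1],
    [-0.0052, 0, 0.003, 0, 0, 0, 1],
    [-0.0052, 0, 0.003, 0, 0, 0, 1],
    [-0.0052, 0, 0.003, 0, 0, 0, 1],
    [-0.0026, 0, 0.0015, 0, 0, 0, 1],
    [-0.0026, 0, 0.0015, 0, 0, 0, 1],
    [0, 0, 0, 0, 0, 0, 1],
  ],
)

```text
t: 11.22
tcp_pos: [0.5762, 0.2863, 0.1249]
tool_rot: [0.557, 0.662, 0.321, -0.384]
force: [-0.8, 0.1, -0.9]
finger_gap: 0.507
gripper_force: 61.6
```

apply_moves(
  plan=[
    [-0.0035, 0, 0.002, 0, 0, 0, 1],
    [-0.0035, 0, 0.002, 0, 0, 0, 1],
    [-0.0035, 0, 0.002, 0, 0, 0, 1],
    [-0.0035, 0, 0.002, 0, 0, 0, 1],
    [0, 0, 0, 0, 0, 0, 1],
  ],
)

```text
t: 11.85
tcp_pos: [0.5761, 0.2862, 0.1086]
tool_rot: [0.557, 0.662, 0.321, -0.384]
force: [-0.8, 0.3, -1.0]
finger_gap: 0.502
gripper_force: 61.6
```

```bash
python3 - <<'E'
from h import *
togo([.5762,.2863,.055],1.745,60)
r=lambda im,x,y,w,h,s:cv2.resize(im[y:y+h,x:x+w,::-1],(w*s,h*s),interpolation=cv2.INTER_CUBIC)
cv2.imwrite("pics/c8.png",r(snapshot("scene"),400,150,75,75,8))
E
```

```text
t 11.85 tcp [0.5761 0.2862 0.1086] q [-0.1263  0.9071  1.5775  1.0193  1.3312 -0.9226] F [-0.7542  0.3159 -0.9684] gap 0.502 gf 61.56791165471077
shift [-0.0464  0.0003  0.0268] turn [-0.0016 -0.0014 -0.0036]
```

View pics/c8.png

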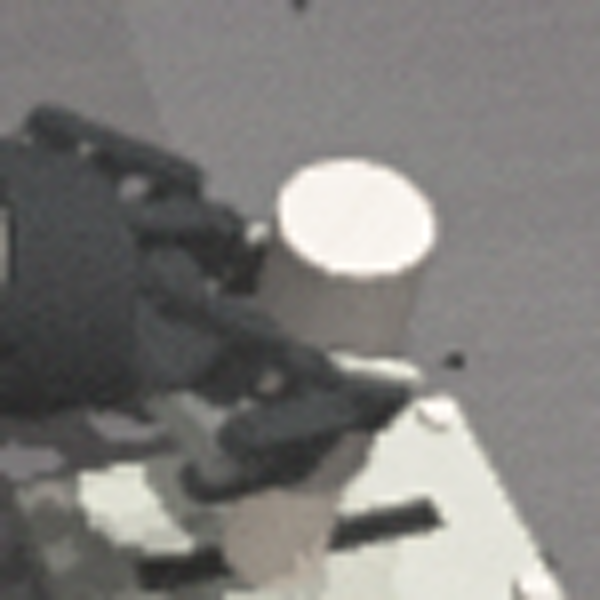

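The peg runs up into the cup (crop ≈(285,500)) with no contact force. The rim is at about 0.067. Lowering further.

apply_moves(
  plan=[
    [-0.0043, 0, 0.0025, 0, 0, 0, 1],
    [-0.0043, 0, 0.0025, 0, 0, 0, 1],
    [-0.0043, 0, 0.0025, 0, 0, 0, 1],
    [-0.0043, 0, 0.0025, 0, 0, 0, 1],
    [0, 0, 0, 0, 0, 0, 1],
  ],
)

```text
t: 12.52
tcp_pos: [0.576, 0.2863, 0.0886]
tool_rot: [0.557, 0.662, 0.321, -0.385]
force: [0.9, -0.2, -1.1]
finger_gap: 0.501
gripper_force: 61.6
```

apply_moves(
  plan=[
    [-0.0043, 0, 0.0025, 0, 0, 0, 1],
    [-0.0043, 0, 0.0025, 0, 0, 0, 1],
    [-0.0043, 0, 0.0025, 0, 0, 0, 1],
    [-0.0035, 0, 0.002, 0, 0, 0, 1],
    [0, 0, 0, 0, 0, 0, 1],
  ],
)

```text
t: 13.15
tcp_pos: [0.5759, 0.2863, 0.0697]
tool_rot: [0.557, 0.662, 0.321, -0.384]
force: [0.2, -0.3, -1.1]
finger_gap: 0.502
gripper_force: 61.6
```

apply_moves(
  plan=[
    [-0.0022, 0, 0.00125, 0, 0, 0, 1],
    [-0.0022, 0, 0.00125, 0, 0, 0, 1],
    [-0.0022, 0, 0.00125, 0, 0, 0, 1],
    [0, 0, 0, 0, 0, 0, 1],
  ],
)

```text
t: 13.65
tcp_pos: [0.576, 0.2863, 0.0624]
tool_rot: [0.557, 0.662, 0.321, -0.384]
force: [0.3, 0.4, -1.5]
finger_gap: 0.501
gripper_force: 61.6
```

apply_moves(
  plan=[
    [-0.0009, 0, 0.0005, 0, 0, 0, 1],
    [-0.0009, 0, 0.0005, 0, 0, 0, 1],
    [0, 0, 0, 0, 0, 0, 1],
  ],
)

```text
t: 14.02
tcp_pos: [0.5761, 0.2862, 0.0604]
tool_rot: [0.557, 0.662, 0.321, -0.384]
force: [-0.2, 0.7, -1.8]
finger_gap: 0.502
gripper_force: 61.6
```

apply_moves(
  plan=[
    [-0.0009, 0, 0.0005, 0, 0, 0, 1],
    [0, 0, 0, 0, 0, 0, 1],
  ],
)

```text
t: 14.28
tcp_pos: [0.5761, 0.2862, 0.0594]
tool_rot: [0.557, 0.662, 0.321, -0.384]
force: [0.5, 0.7, -0.6]
finger_gap: 0.498
gripper_force: 61.6
```

apply_moves(
  plan=[
    [-0.0009, 0, 0.0005, 0, 0, 0, 1],
    [0, 0, 0, 0, 0, 0, 1],
  ],
)

```text
t: 14.52
tcp_pos: [0.576, 0.2862, 0.0584]
tool_rot: [0.557, 0.662, 0.321, -0.384]
force: [-0.6, 0.5, -3.0]
finger_gap: 0.501
gripper_force: 61.6
```

Still no contact; continue in 1 mm steps.

apply_moves(
  plan=[
    [-0.0009, 0, 0.0005, 0, 0, 0, 1],
    [0, 0, 0, 0, 0, 0, 1],
  ],
)

```text
t: 14.78
tcp_pos: [0.5761, 0.2862, 0.0574]
tool_rot: [0.557, 0.662, 0.321, -0.384]
force: [-0.4, -0.4, -1.1]
finger_gap: 0.501
gripper_force: 61.6
```

apply_moves(
  plan=[
    [-0.0009, 0, 0.0005, 0, 0, 0, 1],
    [0, 0, 0, 0, 0, 0, 1],
  ],
)

```text
t: 15.02
tcp_pos: [0.5761, 0.2864, 0.0573]
tool_rot: [0.557, 0.662, 0.321, -0.385]
force: [-1.4, -1.1, 3.6]
finger_gap: 0.502
gripper_force: 61.7
```

apply_moves(
  plan=[
    [-0.0009, 0, 0.0005, 0, 0, 0, 1],
    [0, 0, 0, 0, 0, 0, 1],
  ],
)

```text
t: 15.28
tcp_pos: [0.5761, 0.2865, 0.0573]
tool_rot: [0.557, 0.662, 0.322, -0.385]
force: [-0.8, -0.5, 7.3]
finger_gap: 0.506
gripper_force: 61.9
```

Contact at the expected height (rim 0.014, +7 N): the rim is on the plate. I'll ease the grip so the cup can settle flat, then open gradually.

apply_moves(
  plan=[
    [0, 0, 0, 0, 0, 0, 1],
    [0, 0, 0, 0, 0, 0, 1],
  ],
  force=20,
)

```text
t: 15.52
tcp_pos: [0.5761, 0.2865, 0.0573]
tool_rot: [0.557, 0.662, 0.322, -0.385]
force: [-1.9, -1.9, 7.0]
finger_gap: 0.503
gripper_force: 61.9
```

apply_moves(
  plan=[
    [0.0009, 0, -0.0005, 0, 0, 0, 1],
    [0, 0, 0, 0, 0, 0, -0.05],
    [0, 0, 0, 0, 0, 0, -0.2],
    [0, 0, 0, 0, 0, 0, -0.4],
    [0, 0, 0, 0, 0, 0, -0.6],
    [0, 0, 0, 0, 0, 0, -0.6],
  ],
)

```text
t: 16.27
tcp_pos: [0.5761, 0.2861, 0.0562]
tool_rot: [0.557, 0.662, 0.321, -0.384]
force: [0.0, 0.3, -0.3]
finger_gap: 0.8
gripper_force: 0.0
```

```bash
python3 - <<'E'
from h import *
togo([.5762,.2863,.055],1.745,60)
r=lambda im,x,y,w,h,s:cv2.resize(im[y:y+h,x:x+w,::-1],(w*s,h*s),interpolation=cv2.INTER_CUBIC)
cv2.imwrite("pics/c9.png",r(snapshot("scene"),390,160,100,75,8))
E
```

```text
t 16.27 tcp [0.5761 0.2861 0.0562] q [-0.1265  0.9947  1.5679  1.037   1.2904 -0.9921] F [ 0.0233  0.3433 -0.3152] gap 0.8 gf 0.0
shift [-0.0009  0.0001  0.0008] turn [-0.0012 -0.001  -0.0032]
```

View pics/c9.png

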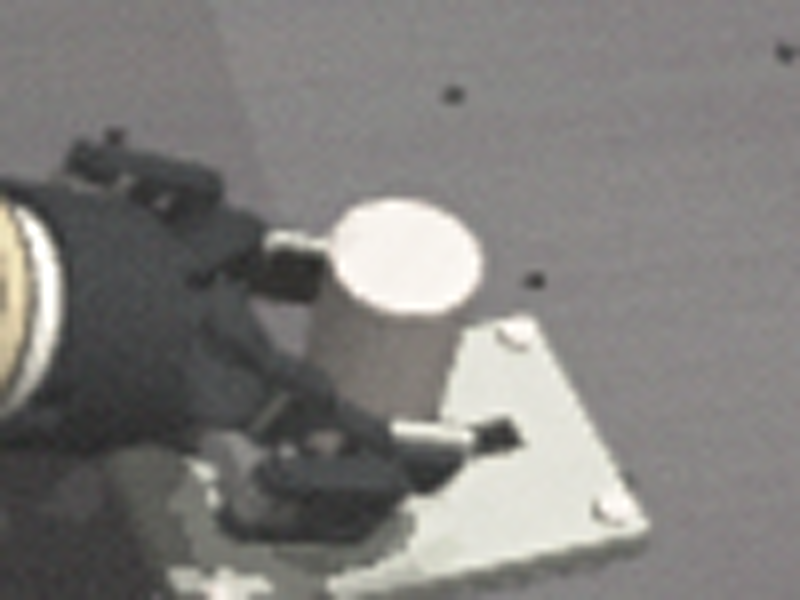

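The cup stands on the plate, fingers clear at ≈(427,190) and (447,215). Opening fully and backing out along the tool axis.

apply_moves(
  plan=[
    [0, 0, 0, 0, 0, 0, -1],
    [0, 0, 0, 0, 0, 0, -1],
    [0, 0, -0.01, 0, 0, 0, -1],
    [0, 0, -0.02, 0, 0, 0, -1],
    [0, 0, -0.03, 0, 0, 0, -1],
    [0, 0, -0.04, 0, 0, 0, -1],
    [0.03, 0, -0.03, 0, 0, 0, -1],
    [0.03, 0, -0.02, 0, 0, 0, -1],
  ],
)

```text
t: 17.32
tcp_pos: [0.5949, 0.1849, 0.1851]
tool_rot: [0.558, 0.662, 0.322, -0.383]
force: [-0.3, -0.3, 1.7]
finger_gap: 1.0
gripper_force: 0.0
```

apply_moves(
  plan=[
    [0, 0, 0, 0, 0, 0, -1],
    [0, 0, 0, 0, 0, 0, -1],
  ],
)

```text
t: 17.58
tcp_pos: [0.5937, 0.1868, 0.1832]
tool_rot: [0.558, 0.662, 0.321, -0.384]
force: [-0.7, -0.4, -0.4]
finger_gap: 0.999
gripper_force: 0.0
```

```bash
python3 - <<'E'
from h import *
togo([.5762,.2863,.055],1.745,60)
r=lambda im,x,y,w,h,s:cv2.resize(im[y:y+h,x:x+w,::-1],(w*s,h*s),interpolation=cv2.INTER_CUBIC)
a=snapshot("scene")
X=onz("scene",(439.5,191.3),.114);print(X)
t=np.zeros((600,800,3),np.uint8);t[:,:480]=r(a,405,170,80,100,6)
t[:200,480:]=cv2.resize(a[:,:,::-1],(320,200),interpolation=cv2.INTER_AREA)
t[200:400,480:]=cv2.resize(snapshot("top")[:,:,::-1],(320,200),interpolation=cv2.INTER_AREA)
cv2.imwrite("pics/c10.png",t)
E
```

```text
t 17.57 tcp [0.5937 0.1868 0.1832] q [-0.2772  0.8043  1.517   0.8959  1.5068 -0.8472] F [-0.716  -0.3568 -0.4427] gap 0.999 gf 0.0
shift [-0.0606  0.0003  0.1516] turn [-0.0007 -0.0003 -0.0034]
[0.5785 0.2708 0.114 ]
```

View pics/c10.png

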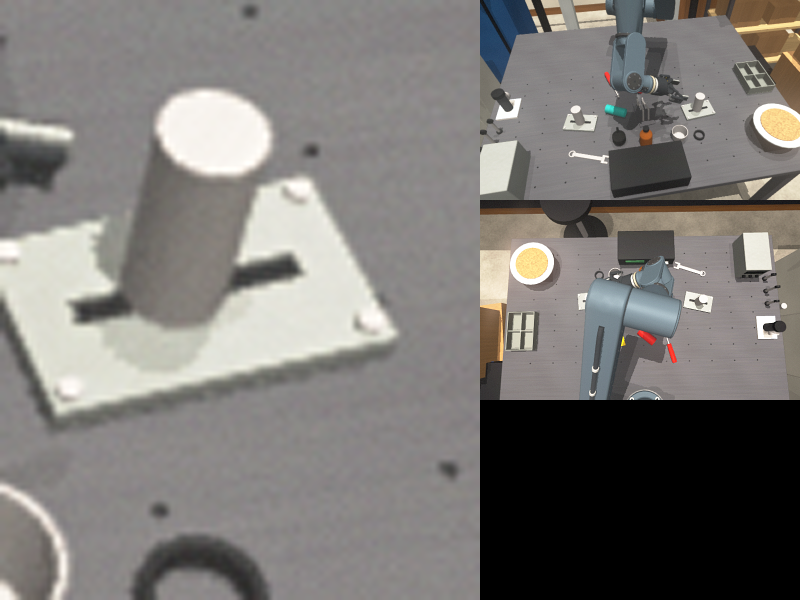

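The cup stands upright and flat over the peg (scene ≈(439,200)), the robot is clear and everything else is in place. Handing in.

```bash
python3 -c "
from station import *
print(sign_off())"
```

```text
the job is handed in; nothing more can be done
None
```

The steel cup now stands upside down over the free stand's peg with its rim on the plate; the gripper has let go and backed clear, the last picture shows nothing else moved, and I handed in at about 18 s (no verdict was returned).

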